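# Slide the culture plate to the reading stop

## Task

Set the plate reader for a reading: with the fingertips, press down the orange pad in the middle of the slider to free its brake, and keeping it pressed push the slider along its rail until it rests against the green stop. Then let the pad come up so that the brake holds it there. Do not force the slider along while the brake grips, do not pick up or touch the dish that rides on it, and leave everything else on the bench where it is.

Things in the scene. Friction and masses are not known exactly. Their poses are not given: they have to be found in the camera images.
- stage: Plate reader: fixed grey bed 220 mm (own x) by 540 mm (own y), top 30 mm above the bench, with a 40 mm wide aluminium rail along its own y axis (rail axis at own x = -55 mm, rail top 42 mm above the bench) and a pale window beside it. Origin at the centre of its underside, on the bench. Its place and yaw vary.
- carriage: The slider: black, 60 mm wide (own x), 120 mm long (own y), on the rail; orange brake pad in its middle, clear platform with the dish on its +x side. Origin on the rail axis at mid-length, on its underside, 44 mm above the bench. Moves only along its own y, either way. At both ends a block (own y 32 to 60 mm) rises to 72 mm above the bench; the block's outer face meets the stop.
- pad_top (a point): Centre of the top of the orange press pad (58 x 58 mm, yellow dot in its middle) in the slider's middle; 64 mm above the bench at rest; moves with the pad. The slider's end blocks stand 8 mm above it, so a fingertip on the pad is in a 64 mm long trough (along the rail) open towards own +x and -x. Axes as the slider's.
- pad (a joint): How far the brake pad is pressed down, m: 0 at rest, 0.005 fully down (hard stop). A spring pushes it up: 10 N to start it, 12.5 N fully down. At rest the brake holds the slider against a push of about 14 N; from about 1 mm down it is free and slides with 1 to 2 N; it grips again when the pad comes up.
- stop_green: The marked stop: green block clamped across the rail, 56 mm (own x) by 24 mm along the rail (own y), top 66 mm above the bench, small dark screw head on it to 76 mm. Origin at the centre of its underside, on the rail axis, 30 mm above the bench. At either end of the rail. The slider touches it when their origins are 72 mm apart horizontally (60 + 12 mm).
- stop_white: The other stop: the same block in white, at the other end of the rail. Not the one wanted.
- nest (a point): Centre of the round nest on the slider's platform, on the surface on which the dish stands, 100 mm from the slider's origin along its own +x, 50 mm above the bench. The nest's rim is 6 mm high and leaves the dish 2 mm play.
- dish: Closed culture dish with red agar, 90 mm across, 14 mm tall, 50 g, standing loose in the nest; its top is 64 mm above the bench. Its near edge is 25 mm from the pad's edge. Origin at the centre of its underside.
- dishes_red: Stack of six closed culture dishes, red, 90 mm across, 84 mm tall. Bystander: leave it where it is. Origin at the centre of its underside.
- dishes_amber: Stack of three closed culture dishes, amber, 90 mm across, 42 mm tall. Bystander: leave it where it is. Origin at the centre of its underside.
- amber_bottle: Amber glass bottle with a brass-coloured cap, 60 mm across, 120 mm tall. Bystander: leave it where it is. Origin at the centre of its underside.
- vial: Small clear vial with a blue cap, 28 mm across, 45 mm tall, standing on the reader's bed near its +y end. Bystander: leave it where it is. Origin at the centre of its underside.
- small_dish: Small closed dish, 55 mm across, 12 mm tall, lying on the reader's bed near its -y end. Bystander: leave it where it is. Origin at the centre of its underside.
- tube_rack: White rack of plugged test tubes, 200 x 70 mm, 120 mm tall. Bystander: leave it where it is. Origin at the centre of its underside.
- forceps: Steel forceps lying flat, 120 x 14 mm, 6 mm high. Bystander: leave it where it is. Origin at the centre of its underside.
Mind the look-alikes: they are no part of the job. Leave any blue or pink look-alike of the dish alone.

How it is judged:
By the outcome, as a careful person would: the job done as asked, in the order asked, and still so for the second after the job is handed in, with the robot touching nothing.
It also fails if it takes over 38 s, if anything falls off the work surface, if the arm or the gripper's body presses on something with over 40 N, if the wrist force passes 120 N, or if a joint passes its speed limit or range.

## Robot

A 7-joint arm with a two-finger parallel gripper is mounted at the origin on the work surface. World frame = base frame: x ahead of the robot, y to its left, z up, the work surface at z = 0. Lengths are in m, angles in rad, forces in N, time in s.
With the tool pointing down it reaches from about 0.425 to 0.825 m from the base axis. Payload 3.6 kg.
Tool frame: the origin (TCP) lies at the very end of the fingers, on their centre line; the grasp point (between the pads) lies r.pinch_z behind it (r.pinch_z is the distance from the TCP to the grasp point, in m); z points along the fingers, y is the line along which they close (so a half turn about z gives the same grasp; the last joint's range is limited). The gripper opens to 93 mm and grips with 3 to 60 N. Pads are 15 mm wide; open, the fingers measure 128 mm over their backs; the gripper's body (75 mm by 188 mm) begins 65 mm behind the grasp point.
Start: joints at [-1.258, 0.615, -0.013, 1.423, 0.008, 1.103, -0.04], TCP at [0.216, 0.613, 0.219] pointing down, gripper open.
Joint ranges: [-3.12, 3.12], [-0.3, 2.06], [-1.34, 1.32], [0.26, 2.42], [-1.36, 4.5], [0.01, 1.98], [-2.84, 2.84]. Speed limits (rad/s): [2.79, 2.79, 3.14, 3.14, 3.14, 3.14, 3.14].

## Interface

Orientations are given as a unit quaternion [x, y, z, w].
In Python, from rig import r, viewer, order gives the robot as it stands.
- The arm moves only by the tool move_arm, never from a script. Its arguments are lists of equal length, an entry for each row: "travel": the shift along the tool's x, y, z in cm, a list of three; "angular": the turn, a rotation vector about the tool's x, y, z in degrees, a list of three; "hand": the finger opening in cm, from 0 to 9.3. In form: {"travel": [[tx, ty, tz], ...], "angular": [[rx, ry, rz], ...], "hand": [hand, ...]}. A call has 1 to 20 rows; each row is the pose to reach, as a shift and turn from the pose commanded when the call began, along the tool's axes at that moment; what a row does not reach only later rows make up. A row lasts 1/10 s, in which the tool goes at most 50 mm and 8.59 degrees, less where a joint would pass 70% of its speed; a pose out of reach is approached as far as the arm can. A call with a gripper value outside its range is refused whole. The fingers move at their own pace and stop on an object; the grip force is fixed at half the most. Time passes only in rows, so rows that repeat a pose let the fingers close. It gives the time, the measured TCP pose, the force, the opening and the grip force at its end, in the units of the state.
- r.sense(): the state, without advancing time (a new reading comes with each control period).
- viewer.capture(name): name is "scene" or "side" or "wrist"; returns (picture, depth): 480x640x3 uint8, red, green, blue; 480x640 float32, m along the optical axis (not along the pixel's ray), 0 where there is no reading.
- viewer.get_calibration(name): a dict with "fx", "fy", "cx", "cy" (pixels), "R" (3x3) and "t" (3): a world point X has camera coordinates R X + t. Camera axes: x right, y down, z forward; pixel columns grow to the right and rows downward; lengths in m; the calibration is good to about 2 mm. A picture is of the moment at which its call begins: read the wrist's pose just before it. get_calibration takes no time and is no camera call; for the wrist camera it gives the pose at the moment of the call.
- order.finish_job(): hands the job in; it is judged then, once.
Trained networks look in the newest picture that a camera, given by its name, has taken for a name from the list of things; names that differ only in an ending like _2 or _b are one class to them, and where a whole thing is asked for, a point or a joint stands for the part that bears it (a point fixed in the world has none). Each returns a list of dicts, best first, with "conf" (0 to 1); they miss things now and then, are a little off and sometimes report something else, mostly with a low value. They report only what shows in the picture. A call takes as long as a camera call. They do not tell look-alikes from the thing itself.
- viewer.search_frame(camera, target): "uv" ([column, row] in pixels, amid what is visible of it).
- viewer.trace(camera, target): "mask" (480x640 bool, what is visible of it) and "uv" ([column, row] in pixels, amid what is visible of it).
- viewer.tip_of(camera, target): "uv" ([column, row] in pixels: a listed point, or the origin of a listed thing).
The state is a dict: "clock": time; "q": joint angles; "qvel": joint speeds; "joint_torque": joint torques, N m; "tool_pos": TCP position; "tool_rot": TCP orientation; "contact_force": force on the tool from outside, world axes, zero at the start; "torque": the same for the moment, N m; "grip_width": opening from 0.0 (shut) to 1.0 (fully open); "gripper_force": force on a finger pad.
Only numpy, scipy, OpenCV 4.12 (cv2) and the standard library are available. Lean on these libraries where they do the work, as an engineer would, in place of code of your own. Each camera call takes 0.05 s, during which the arm holds its last target. There are 200 camera calls.

## Working session

There is one attempt and no reset: what is moved stays moved. The work goes in short steps, Python scripts to look and compute and a tool call to move; the robot and the scene stay as the last step left them, time stands still between calls to the robot, and variables do not carry over. Pictures are saved under pics/ and viewed, at most 10 in all, crops included, and the job is handed in when it is done.

Besides the shell and the picture viewer there is one more tool, called after ">>>" by a JSON object that holds its "name" and its "arguments". move_arm: Moves the arm, as the interface text tells. Its arguments: {"type":"object","properties":{"travel":{"type":"array","items":{"type":"array","items":{"type":"number"}}},"angular":{"type":"array","items":{"type":"array","items":{"type":"number"}}},"hand":{"type":"array","items":{"type":"number"}}},"required":["travel","angular","hand"]}

```bash
mkdir -p pics; cat > h.py <<'E'
from rig import r, viewer, order
import numpy as np, cv2
def world(cam,uv,depth,c=None):
    c=c or viewer.get_calibration(cam)
    u,v=uv; d=depth
    p=np.array([(u-c["cx"])/c["fx"]*d,(v-c["cy"])/c["fy"]*d,d])
    return np.array(c["R"]).T@(p-np.array(c["t"]))
def ray(cam,uv,z,c=None):
    c=c or viewer.get_calibration(cam); R=np.array(c["R"]); o=-R.T@np.array(c["t"])
    d=world(cam,uv,1.0,c)-o
    return o+d*(z-o[2])/d[2]
E
python3 - <<'E'
from h import *
for cam in ("scene","side"):
    im,d=viewer.capture(cam); cv2.imwrite(f"pics/{cam}1.png",im[:,:,::-1])
    for t,z in (("pad_top",.064),("carriage",.044),("stop_green",.03),("stop_white",.03),("nest",.05),("stage",0),("vial",0.03),("small_dish",.03)):
        print(cam,t,[(np.round(o["uv"]),round(o["conf"],2),ray(cam,o["uv"],z).round(3)) for o in viewer.tip_of(cam,t)[:3]])
s=r.sense(); print(s["clock"],s["tool_pos"],s["tool_rot"],s["contact_force"],r.pinch_z)
E
```

```text
scene pad_top [(array([342., 248.]), 0.58, array([0.51 , 0.022, 0.064]))]
scene carriage [(array([338., 283.]), 0.74, array([0.59 , 0.053, 0.044])), (array([341., 253.]), 0.58, array([0.51 , 0.02 , 0.044]))]
scene stop_green [(array([276., 243.]), 0.7, array([ 0.553, -0.141,  0.03 ]))]
scene stop_white [(array([404., 266.]), 0.77, array([0.461, 0.166, 0.03 ]))]
scene nest []
scene stage []
scene vial [(array([430., 325.]), 0.65, array([0.579, 0.279, 0.03 ]))]
scene small_dish [(array([230., 276.]), 0.91, array([ 0.69 , -0.183,  0.03 ]))]
side pad_top [(array([327., 253.]), 0.66, array([0.507, 0.012, 0.064]))]
side carriage [(array([326., 258.]), 0.79, array([0.51 , 0.013, 0.044]))]
side stop_green [(array([332., 222.]), 0.69, array([ 0.559, -0.157,  0.03 ]))]
side stop_white [(array([321., 300.]), 0.59, array([0.464, 0.159, 0.03 ]))]
side nest [(array([296., 256.]), 0.94, array([0.595, 0.049, 0.05 ])), (array([325., 258.]), 0.73, array([0.511, 0.021, 0.05 ])), (array([399., 171.]), 0.24, array([ 0.434, -0.502,  0.05 ]))]
side stage [(array([309., 266.]), 0.69, array([0.561, 0.027, 0.   ]))]
side vial [(array([270., 317.]), 0.53, array([0.569, 0.268, 0.03 ]))]
side small_dish [(array([303., 205.]), 0.67, array([ 0.685, -0.198,  0.03 ])), (array([328., 254.]), 0.5, array([ 0.514, -0.016,  0.03 ]))]
0.9 [0.21601156 0.61304095 0.21865941] [ 1.68552723e-01  9.85692639e-01 -3.97613320e-06 -2.08686897e-05] [ 0.98274971  0.77131157 -0.50670447] 0.0188
```

View pics/scene1.png

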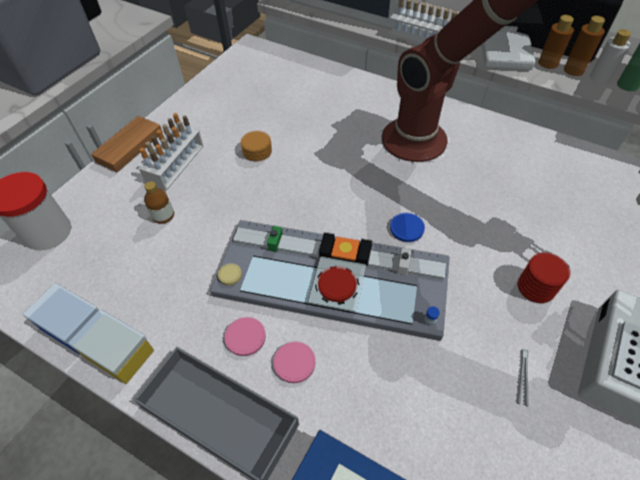

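View pics/side1.png

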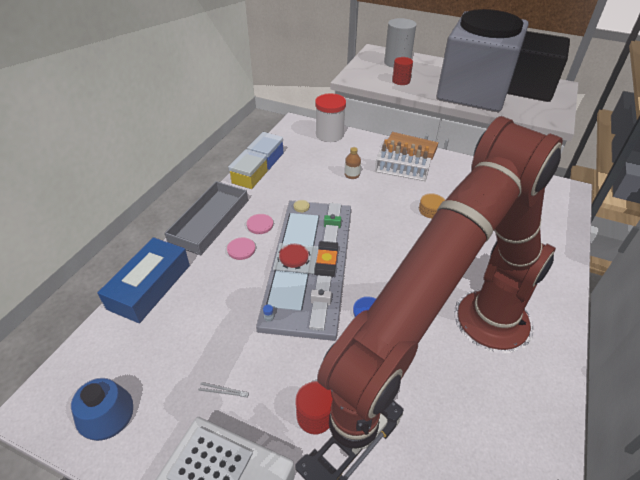

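The only slider is at (342,248) in the scene view. The green stop is at (276,240), towards the small dish (own −y), and the white stop is at (404,262). The blue and pink dishes are look-alikes lying off the slider. Next I'll move above the pad with the fingers shut and tool y along the rail, then refine with the wrist camera.

>>> {"name": "move_arm", "arguments": {"travel": [[-12,-12,0],[-24,-23,0],[-36,-35,1],[-47,-46.5,1.5],[-47,-46.5,1.5],[-47,-46.5,1.5],[-47,-46.5,1.5],[-47,-46.5,1.5],[-47,-46.5,1.5],[-47,-46.5,1.5],[-47,-46.5,1.5],[-47,-46.5,1.5],[-47,-46.5,1.5],[-47,-46.5,1.5],[-47,-46.5,1.5],[-47,-46.5,1.5],[-47,-46.5,1.5],[-47,-46.5,1.5],[-47,-46.5,1.5]], "angular": [[0,0,-6],[0,0,-12],[0,0,-18],[0,0,-24],[0,0,-30],[0,0,-36],[0,0,-36],[0,0,-36],[0,0,-36],[0,0,-36],[0,0,-36],[0,0,-36],[0,0,-36],[0,0,-36],[0,0,-36],[0,0,-36],[0,0,-36],[0,0,-36],[0,0,-36]], "hand": [0,0,0,0,0,0,0,0,0,0,0,0,0,0,0,0,0,0,0]}}

```text
clock: 2.8
tool_pos: [0.5044, 0.0197, 0.2038]
tool_rot: [-0.146, 0.989, 0.0, 0.0]
contact_force: [0.7, 0.3, 0.4]
grip_width: 0.007
gripper_force: 0.0
```

```bash
python3 - <<'E'
from h import *
s=r.sense(); print(s["clock"],s["tool_pos"],s["tool_rot"],s["contact_force"],s["q"],s["grip_width"])
for cam in ("wrist","side"):
    c=viewer.get_calibration(cam)
    im,d=viewer.capture(cam); cv2.imwrite(f"pics/{cam}2.png",im[:,:,::-1])
    hsv=cv2.cvtColor(im,cv2.COLOR_RGB2HSV)
    for t,z in (("pad_top",.064),("stop_green",.03),("stop_white",.03)):
        print(cam,t,[(np.round(o["uv"]),round(o["conf"],2),ray(cam,o["uv"],z,c).round(4)) for o in viewer.tip_of(cam,t)[:2]])
    for t in ("pad_top","stop_green","stop_white","dish"):
        for o in viewer.trace(cam,t)[:1]:
            v,u=np.nonzero(o["mask"]); dd=d[v,u]; ok=dd>0
            P=np.array([world(cam,(a,b),x,c) for a,b,x in zip(u[ok],v[ok],dd[ok])])
            print("  mask",t,round(o["conf"],2),len(P),np.median(P,0).round(4),np.percentile(P,5,0).round(3),np.percentile(P,95,0).round(3))
E
```

```text
2.8 [0.5044197  0.01970637 0.20381028] [-1.45570445e-01  9.89347871e-01  1.87542895e-04  1.90835112e-05] [0.71963954 0.28535384 0.43213116] [-0.02678028  0.40928268 -0.07815381  1.85558307  0.039893    0.87821271
  1.73899305] 0.006650581614528413
wrist pad_top [(array([331., 236.]), 0.66, array([0.5047, 0.0282, 0.064 ])), (array([564., 370.]), 0.19, array([0.5574, 0.2446, 0.064 ]))]
wrist stop_green [(array([116., 227.]), 0.82, array([ 0.556 , -0.1423,  0.03  ])), (array([331., 236.]), 0.7, array([0.5116, 0.0312, 0.03  ]))]
wrist stop_white [(array([502., 226.]), 0.91, array([0.4628, 0.1643, 0.03  ]))]
  mask pad_top 0.96 5776 [0.5026 0.0259 0.064 ] [ 0.477 -0.     0.062] [0.53  0.052 0.065]
  mask stop_green 0.97 3570 [ 0.5503 -0.138   0.0651] [ 0.528 -0.155  0.041] [ 0.577 -0.126  0.076]
  mask stop_white 0.85 3345 [0.4608 0.1563 0.0653] [0.438 0.144 0.043] [0.487 0.173 0.076]
  mask dish 0.78 990 [ 0.7764 -0.1003  0.0139] [ 0.756 -0.114  0.004] [ 0.794 -0.086  0.015]
side pad_top [(array([314., 419.]), 0.73, array([0.3333, 0.4955, 0.064 ])), (array([324., 257.]), 0.68, array([0.5094, 0.0315, 0.064 ]))]
side stop_green [(array([331., 224.]), 0.6, array([ 0.5607, -0.1473,  0.03  ]))]
side stop_white [(array([317., 299.]), 0.5, array([0.4755, 0.1598, 0.03  ]))]
  mask pad_top 0.64 269 [0.5038 0.0263 0.0643] [0.478 0.    0.061] [0.531 0.055 0.069]
  mask stop_green 0.6 91 [ 0.5421 -0.1343  0.0514] [ 0.509 -0.144  0.041] [ 0.573 -0.048  0.142]
  mask stop_white 0.77 243 [0.4597 0.1682 0.0631] [0.436 0.153 0.041] [0.484 0.179 0.077]
  mask dish 0.81 549 [0.786  0.0599 0.0142] [0.749 0.016 0.001] [0.826 0.096 0.018]
```

View pics/wrist2.png

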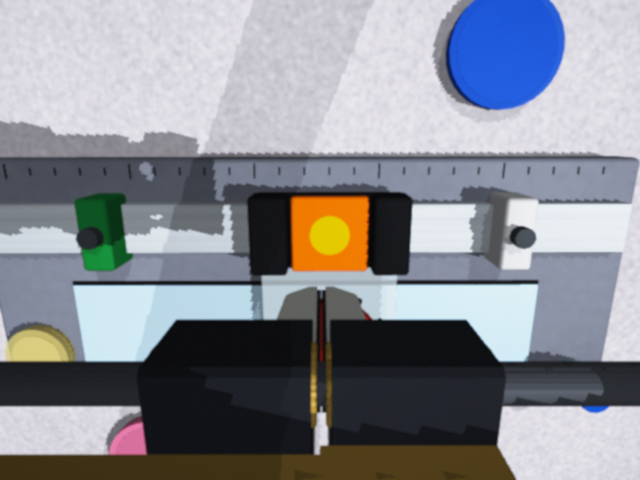

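The wrist view shows the pad's yellow dot at (330,236), the green stop at (100,230) and the white stop at (512,230). Tool y is aligned with the rail to within 0.5°. The pad's measured height is 64 mm, as given, and the travel needed is about 104 mm towards −tool y. Next I'll centre over the pad and descend to just above it.

>>> {"name": "move_arm", "arguments": {"travel": [[0,0.6,4],[0,0.6,8],[0,0.6,11],[0,0.6,12.5],[0,0.6,13],[0,0.6,13],[0,0.6,13],[0,0.6,13.3],[0,0.6,13.5],[0,0.6,13.5],[0,0.6,13.5]], "angular": [[0,0,0],[0,0,0],[0,0,0],[0,0,0],[0,0,0],[0,0,0],[0,0,0],[0,0,0],[0,0,0],[0,0,0],[0,0,0]], "hand": [0,0,0,0,0,0,0,0,0,0,0]}}

```text
clock: 4.7
tool_pos: [0.5032, 0.024, 0.0689]
tool_rot: [-0.144, 0.99, -0.0, 0.0]
contact_force: [0.4, -0.4, 0.1]
grip_width: 0.004
gripper_force: 0.0
```

```bash
python3 - <<'E'
from h import *
s=r.sense(); print(s["clock"],s["tool_pos"],s["contact_force"])
c=viewer.get_calibration("wrist")
im,d=viewer.capture("wrist"); cv2.imwrite("pics/wrist3.png",im[:,:,::-1])
for t in ("pad_top","stop_green"):
  for o in viewer.trace("wrist",t)[:1]:
    v,u=np.nonzero(o["mask"]); dd=d[v,u]; ok=dd>0
    P=np.array([world("wrist",(a,b),x,c) for a,b,x in zip(u[ok],v[ok],dd[ok])])
    print(t,o["conf"],len(P),np.median(P,0).round(4))
E
```

```text
4.7 [0.5031506  0.02401282 0.06886714] [ 0.35586159 -0.40020187  0.07151405]
```

View pics/wrist3.png

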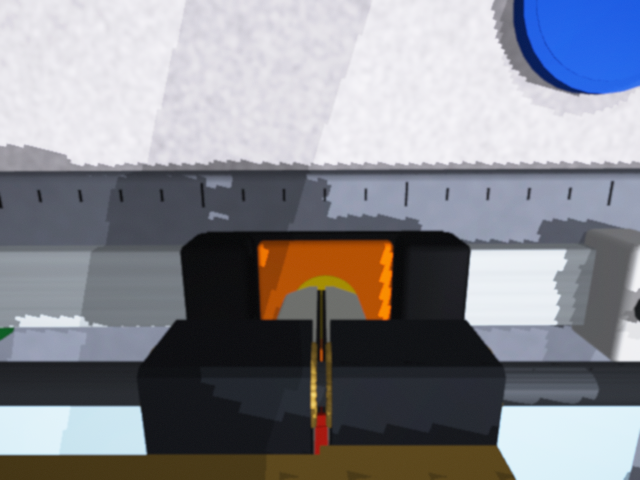

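The fingertips (grey, 280–365) are centred over the yellow dot, and the trough spans 258–393. Before pressing, I'll check by depth that the black finger bases clear the end blocks.

```bash
python3 - <<'E'
from h import *
c=viewer.get_calibration("wrist")
im,d=viewer.capture("wrist")
for uv in ((230,325),(230,340),(230,358),(230,375),(230,440),(410,340),(410,440),(300,310),(345,310),(220,280),(430,280),(280,260)):
    x=d[uv[1],uv[0]]; print(uv,round(float(x),4),world("wrist",uv,x,c).round(4) if x>0 else None)
E
```

```text
(230, 325) 0.0809 [ 0.4731 -0.003   0.1604]
(230, 340) 0.0744 [ 0.4724 -0.0018  0.1671]
(230, 358) 0.0685 [ 0.472  -0.0005  0.1732]
(230, 375) 0.0663 [4.733e-01 3.000e-04 1.758e-01]
(230, 440) 0.0688 [0.4847 0.0032 0.1764]
(410, 340) 0.0745 [0.4633 0.029  0.167 ]
(410, 440) 0.0698 [0.4769 0.032  0.1756]
(300, 310) 0.1534 [0.4959 0.0141 0.0926]
(345, 310) 0.1535 [0.4912 0.03   0.0925]
(220, 280) 0.1729 [ 0.5018 -0.0196  0.0713]
(430, 280) 0.1727 [0.477  0.0635 0.0715]
(280, 260) 0.1783 [0.4887 0.0018 0.064 ]
```

The bases are at z ≥ 0.16, so they clear easily. Now I'll press down gradually.

>>> {"name": "move_arm", "arguments": {"travel": [[0,0,0.3],[0,0,0.5],[0,0,0.6],[0,0,0.7],[0,0,0.8],[0,0,0.85],[0,0,0.85],[0,0,0.85]], "angular": [[0,0,0],[0,0,0],[0,0,0],[0,0,0],[0,0,0],[0,0,0],[0,0,0],[0,0,0]], "hand": [0,0,0,0,0,0,0,0]}}

```text
clock: 5.7
tool_pos: [0.5031, 0.024, 0.0613]
tool_rot: [-0.144, 0.99, -0.0, 0.0]
contact_force: [-2.8, -0.5, 11.1]
grip_width: 0.004
gripper_force: 5.4
```

The pad is about 2.7 mm down at 11 N, so the brake is free. I'll push towards the green stop.

>>> {"name": "move_arm", "arguments": {"travel": [[0,0,0.1],[0,-0.2,0.1],[0,-0.6,0.1],[0,-1.2,0.1],[0,-1.8,0.1],[0,-2.4,0.1],[0,-3.0,0.1],[0,-3.6,0.1],[0,-4.2,0.1],[0,-4.8,0.1],[0,-5.4,0.1],[0,-6.0,0.1],[0,-6.5,0.1],[0,-7.0,0.1],[0,-7.4,0.1],[0,-7.7,0.1],[0,-8,0.1],[0,-8,0.1]], "angular": [[0,0,0],[0,0,0],[0,0,0],[0,0,0],[0,0,0],[0,0,0],[0,0,0],[0,0,0],[0,0,0],[0,0,0],[0,0,0],[0,0,0],[0,0,0],[0,0,0],[0,0,0],[0,0,0],[0,0,0],[0,0,0]], "hand": [0,0,0,0,0,0,0,0,0,0,0,0,0,0,0,0,0,0]}}

```text
clock: 7.5
tool_pos: [0.5265, -0.0534, 0.0606]
tool_rot: [-0.144, 0.99, -0.001, 0.001]
contact_force: [-1.4, -0.5, 11.6]
grip_width: 0.008
gripper_force: 5.6
```

```bash
python3 - <<'E'
from h import *
s=r.sense(); print(s["clock"],s["tool_pos"],s["contact_force"])
im,d=viewer.capture("wrist"); cv2.imwrite("pics/wrist4.png",im[:,:,::-1])
E
```

```text
7.5 [ 0.52654675 -0.05336395  0.06062023] [-1.37862477 -0.49358938 11.56782726]
```

View pics/wrist4.png

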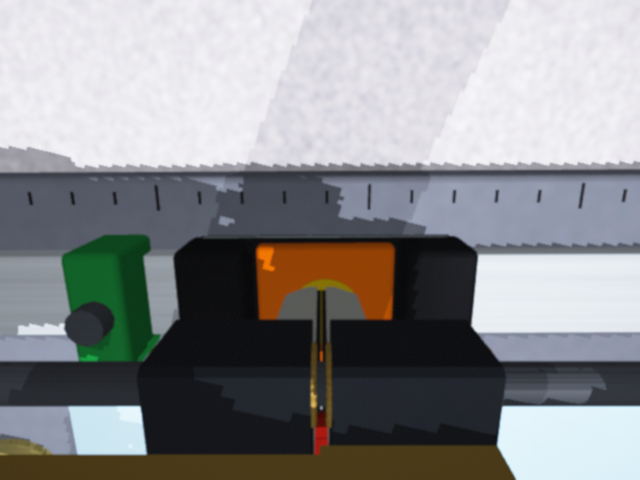

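The slider follows the fingers without slipping. The green face is at column ~150 and the slider's end at ~178, so about 15–22 mm of gap is left. I'll approach slowly from here.

>>> {"name": "move_arm", "arguments": {"travel": [[0,-0.3,0],[0,-0.6,0],[0,-0.8,0],[0,-1.0,0],[0,-1.1,0],[0,-1.2,0],[0,-1.3,0],[0,-1.4,0],[0,-1.4,0]], "angular": [[0,0,0],[0,0,0],[0,0,0],[0,0,0],[0,0,0],[0,0,0],[0,0,0],[0,0,0],[0,0,0]], "hand": [0,0,0,0,0,0,0,0,0]}}

```text
clock: 8.45
tool_pos: [0.5304, -0.0663, 0.0607]
tool_rot: [-0.144, 0.99, -0.0, 0.001]
contact_force: [-2.0, -0.1, 11.5]
grip_width: 0.003
gripper_force: 5.6
```

>>> {"name": "move_arm", "arguments": {"travel": [[0,-0.1,0],[0,-0.2,0],[0,-0.3,0],[0,-0.4,0],[0,-0.5,0],[0,-0.6,0],[0,-0.6,0]], "angular": [[0,0,0],[0,0,0],[0,0,0],[0,0,0],[0,0,0],[0,0,0],[0,0,0]], "hand": [0,0,0,0,0,0,0]}}

```text
clock: 9.15
tool_pos: [0.5322, -0.072, 0.0607]
tool_rot: [-0.144, 0.99, -0.0, 0.001]
contact_force: [-1.8, 0.9, 11.5]
grip_width: 0.004
gripper_force: 5.6
```

```bash
python3 - <<'E'
from h import *
c=viewer.get_calibration("wrist")
s=r.sense(); print(s["clock"],s["tool_pos"],s["contact_force"])
im,d=viewer.capture("wrist"); cv2.imwrite("pics/wrist5.png",im[:,:,::-1])
T=s["tool_pos"]; ey=np.array([-.288,.9576,0])
for row in (265,290,310):
    print(row,[(u,round(float((world("wrist",(u,row),d[row,u],c)-T)@ey)*1e3,1),round(float(world("wrist",(u,row),d[row,u],c)[2])*1e3)) for u in range(120,215,5)])
E
```

```text
9.15 [ 0.5322334  -0.07200049  0.06069278] [-1.75282014  0.90505512 11.54781783]
265 [(120, -81.3, 64), (125, -79.0, 65), (130, -76.8, 65), (135, -74.4, 66), (140, -72.8, 65), (145, -70.5, 66), (150, -68.2, 67), (155, -66.2, 67), (160, -64.3, 66), (165, -62.8, 65), (170, -62.4, 61), (175, -56.4, 71), (180, -54.0, 73), (185, -52.6, 71), (190, -50.9, 70), (195, -48.5, 72), (200, -46.1, 73), (205, 0.5, 226), (210, -42.7, 72)]
290 [(120, -81.9, 66), (125, -79.8, 66), (130, -78.1, 65), (135, -75.4, 67), (140, -74.1, 65), (145, -72.1, 65), (150, -69.4, 67), (155, -67.8, 65), (160, -65.7, 66), (165, -64.1, 65), (170, -62.6, 63), (175, -62.0, 59), (180, -55.2, 72), (185, -53.5, 71), (190, -51.4, 71), (195, -49.3, 72), (200, -47.6, 71), (205, -45.3, 72), (210, -43.3, 72)]
310 [(120, -82.8, 66), (125, -76.5, 75), (130, -74.5, 75), (135, -73.0, 74), (140, -70.7, 74), (145, -70.3, 71), (150, -68.7, 70), (155, -67.9, 67), (160, -67.5, 64), (165, -64.6, 65), (170, -63.3, 63), (175, -62.0, 61), (180, -56.2, 71), (185, -53.9, 72), (190, -52.0, 72), (195, -50.1, 72), (200, -48.4, 71), (205, -46.0, 72), (210, -44.0, 72)]
```

View pics/wrist5.png

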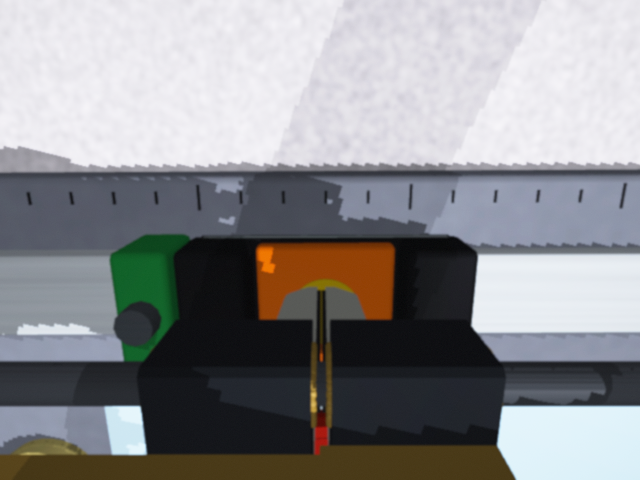

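The green face is about 62 mm ahead of the TCP and the slider's end about 58 mm, so 3–5 mm remain. I'll continue gently until contact shows in the force.

>>> {"name": "move_arm", "arguments": {"travel": [[0,-0.1,0],[0,-0.2,0],[0,-0.25,0],[0,-0.3,0],[0,-0.35,0],[0,-0.4,0],[0,-0.4,0]], "angular": [[0,0,0],[0,0,0],[0,0,0],[0,0,0],[0,0,0],[0,0,0],[0,0,0]], "hand": [0,0,0,0,0,0,0]}}

```text
clock: 9.9
tool_pos: [0.5333, -0.0757, 0.0607]
tool_rot: [-0.144, 0.99, -0.0, 0.001]
contact_force: [-1.9, -0.2, 11.5]
grip_width: 0.003
gripper_force: 5.6
```

>>> {"name": "move_arm", "arguments": {"travel": [[0,-0.05,0],[0,-0.1,0],[0,-0.15,0],[0,-0.2,0],[0,-0.2,0]], "angular": [[0,0,0],[0,0,0],[0,0,0],[0,0,0],[0,0,0]], "hand": [0,0,0,0,0]}}

```text
clock: 10.4
tool_pos: [0.5334, -0.0761, 0.0605]
tool_rot: [-0.145, 0.989, 0.001, 0.0]
contact_force: [-2.2, 2.6, 10.9]
grip_width: 0.004
gripper_force: 5.6
```

>>> {"name": "move_arm", "arguments": {"travel": [[0,-0.05,0],[0,-0.1,0],[0,-0.1,0]], "angular": [[0,0,0],[0,0,0],[0,0,0]], "hand": [0,0,0]}}

```text
clock: 10.7
tool_pos: [0.5334, -0.0761, 0.0604]
tool_rot: [-0.145, 0.989, 0.001, 0.0]
contact_force: [-2.9, 3.3, 11.9]
grip_width: 0.008
gripper_force: 5.7
```

There was no further movement and the force rose to 3.3 N, so the slider is against the stop. I'll lift straight up.

>>> {"name": "move_arm", "arguments": {"travel": [[0,0.1,0],[0,0.1,-0.1],[0,0.1,-0.2],[0,0.1,-0.3],[0,0.1,-0.4],[0,0.1,-0.6],[0,0.1,-1.0],[0,0.1,-2],[0,0.1,-4],[0,0.1,-7],[0,0.1,-10],[0,0.1,-14],[0,0.1,-14],[0,0.1,-14]], "angular": [[0,0,0],[0,0,0],[0,0,0],[0,0,0],[0,0,0],[0,0,0],[0,0,0],[0,0,0],[0,0,0],[0,0,0],[0,0,0],[0,0,0],[0,0,0],[0,0,0]], "hand": [0,0,0,0,0,0,0,0,0,0,0,0,0,0]}}

```text
clock: 12.1
tool_pos: [0.5336, -0.0778, 0.2003]
tool_rot: [-0.144, 0.99, -0.0, 0.001]
contact_force: [-0.5, 0.4, -1.3]
grip_width: 0.006
gripper_force: 0.0
```

```bash
python3 - <<'E'
from h import *
c=viewer.get_calibration("wrist")
s=r.sense(); print(s["clock"],s["tool_pos"],s["contact_force"])
im,d=viewer.capture("wrist"); cv2.imwrite("pics/wrist6.png",im[:,:,::-1])
T=s["tool_pos"]; ey=np.array([-.288,.9576,0])
for row in (225,235,250):
    print(row,[(u,round(float((world("wrist",(u,row),d[row,u],c)-T)@ey)*1e3,1),round(float(world("wrist",(u,row),d[row,u],c)[2])*1e3)) for u in range(222,262,3)])
print(world("wrist",(322,215),d[215,322],c))
E
```

```text
12.1 [ 0.53363867 -0.07781352  0.20028722] [-0.47681267  0.35033204 -1.25876855]
225 [(222, -72.4, 66), (225, -70.4, 65), (228, -68.3, 64), (231, -65.7, 66), (234, -63.8, 65), (237, -61.4, 66), (240, -59.0, 66), (243, -56.1, 70), (246, -53.6, 72), (249, -51.5, 72), (252, -49.3, 72), (255, -47.0, 73), (258, -45.0, 72), (261, -42.8, 72)]
235 [(222, -70.6, 75), (225, -68.2, 76), (228, -66.2, 76), (231, -63.9, 76), (234, -62.1, 75), (237, -61.1, 69), (240, -59.3, 67), (243, -57.5, 65), (246, -54.0, 72), (249, -52.1, 71), (252, -49.6, 72), (255, -47.5, 72), (258, -45.2, 73), (261, -43.3, 71)]
250 [(222, -71.3, 75), (225, -68.8, 76), (228, -67.0, 75), (231, -66.9, 66), (234, -64.6, 66), (237, -62.5, 65), (240, -60.2, 66), (243, -58.1, 65), (246, -54.8, 71), (249, -52.5, 71), (252, -50.0, 73), (255, -48.2, 71), (258, -45.8, 72), (261, -43.6, 72)]
[ 0.51983904 -0.08090286  0.06382245]
```

View pics/wrist6.png

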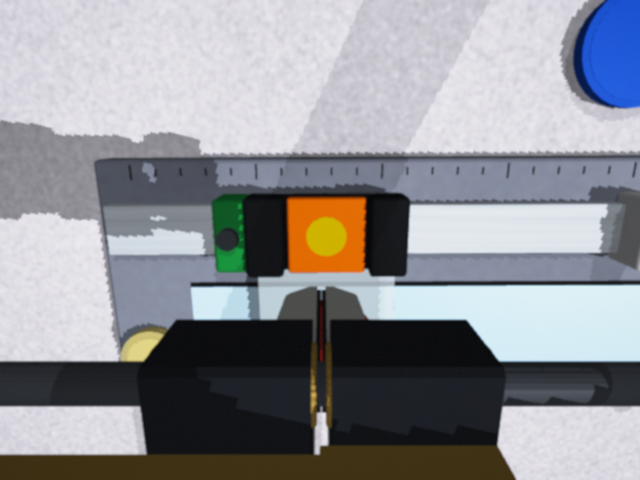

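The slider abuts the green stop (column 244) with no visible gap. The pad is back up at 64 mm, and the arm is clear of everything. Handing in.

```bash
python3 -c "
from rig import order
print(order.finish_job())"
```

```text
the job is handed in; nothing more can be done
None
```

The slider now rests against the green stop with the pad up at 64 mm and the brake holding it; the job was handed in at about 12 s, with the robot clear of everything and nothing else touched.

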